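Pass a painted vase through the dust lock of a drying box

TASK

Pass the narrow-necked vase into the drying box through its dust lock: stand it upright on the tray in the lock through the open outer door, shut the outer door fully, and only then lift the inner door all the way. With the release pin, reach down through the small hole and press the hidden catch so that the spring tray carries the vase into the box, then shut the inner door fully and stand the pin back in its wooden block; the vase ends upright on the tray with both doors shut. Never have both doors open together, do not tip the vase, and do not disturb the other things on the desk.

Things in the scene. Friction and masses are not known exactly. Their poses are not given: they have to be found in the camera images.
- vase: The vase to pass: small, 70 mm tall, 120 g; round blue belly 50 mm wide (base 42 mm) and above it a straight bare copper neck 22 mm in diameter, from 42 to 70 mm above the base. The only narrow-necked thing. Origin: centre of the underside, z up along the neck. It starts upright on the desk, among the others, in any of several places.
- lock: Fixed drying box, 118 mm high, 132 mm wide (its x). Origin on the desk under the centre of the lock chamber; +x: the way the outer door opens; +y: from chamber to box. Chamber: x, y from -61 to 61 mm, open-topped, rim 112 mm up. y -127 to -62: closed grey housing of the catch. y 75 to 229: clear closed box. Rails carry the open outer door to x = 190 mm. Place and yaw vary.
- outer_door (a joint): Outer door: flat clear sliding panel with an aluminium frame, roof of the chamber. Value in m: 0 shut, 0.125 fully open (slid along the lock's +x). It starts open, at 0.105 to 0.125. Slides with about 2 N of friction and stays where left.
- outer_grip (a point): Centre of the top of the outer door's grip: a black upright square stub 16 x 16 mm, 32 mm tall, standing on the door panel; this point is 150 mm above the desk; it moves with the door. At lock x = 20 mm when shut. Axes as the lock's.
- inner_door (a joint): Inner door: dark steel upright plate between chamber and box, lifted straight up. Value in m: 0 shut (as at the start), 0.085 fully up. Friction of about 5 N holds it where it is left; pushing its grip down shuts it.
- inner_grip (a point): Centre of the top of the inner door's grip: a black upright square stub 16 x 16 mm, 32 mm tall, on the upper edge of the door at lock y = 66 mm; this point is 150 mm above the desk when shut; moves up with the door.
- tray (a joint): Spring-loaded tray. Value in m: 0 held by the catch in the chamber (as at the start), 0.145 carried into the box along the lock's +y. Once the catch is pressed it travels by itself in about 1 s if the inner door is up; the shut inner door blocks it.
- tray_floor (a point): Centre of the tray's floor, 35 mm above the desk, in the middle of the chamber at the start; axes as the lock's. The tray is 90 x 90 mm (82 mm inside) with a rim 8 mm above its floor.
- pin_hole (a point): Centre of the mouth of the access hole in the roof of the catch housing, 118 mm above the desk, at lock x 0, y -94.5 mm. The hole is 16 mm in diameter, vertical; z points up out of it.
- catch (a joint): Hidden catch: a steel disc 26 mm wide, its top 45 mm below the mouth of the hole at the start. Value in m: 0 at rest, grows as it is pressed down, end stop at 0.014; the tray is freed at about 0.009. Press it fully down; it springs back; pressing takes about 3 N at first and 7 N at the stop.
- pin: Release pin: steel shaft 8 mm in diameter and 75 mm long below a round wooden handle 20 mm in diameter and 50 mm long; 125 mm in all, 50 g. Origin at the tip, z up towards the handle (handle from 75 to 125 mm along z). It starts upright in the stand, hanging by the handle's shoulder, tip 10 mm above the desk.
- pin_tip (a point): The tip of the release pin (same point as its origin).
- stand: Fixed wooden block 50 x 50 mm, 85 mm high, with a vertical through hole of 14 mm in its centre for the pin. Origin: centre of the underside. Its place varies.
- bottle: Bystander: clear water bottle with a blue cap, 62 mm in diameter, 160 mm tall, the tallest loose thing. Origin: centre of the underside.
- jar: Bystander: squat blue lidded jar, 66 mm wide, 58 mm tall. Origin: centre of the underside.
- pot: Bystander: small white paint pot, 36 mm in diameter, 34 mm tall. Origin: centre of the underside.
- bowl: Bystander: small open blue bowl, 68 mm wide, 45 mm tall. Origin: centre of the underside.
Things that resemble listed ones, but are neither listed nor needed, are in the scene too. What is shaped like the stand but green is not meant.

How it is judged:
On the way, in this order (a step that is already met when the one before it is completed fails the run):
1. the vase stands upright on the tray in the lock, let go (x of vase in the frame of tray_floor between -0.03 and 0.03 m and y of vase in the frame of tray_floor between -0.03 and 0.03 m and z of vase in the frame of tray_floor between -0.006 and 0.006 m and angle between vase's own z axis and vertical below 0.15 rad and value of joint tray below 0.02 m and value of joint inner_door below 0.005 m and contact force between the fingers and vase below 0.1 N), for 0.1 s.
2. the outer door is shut with the vase on the tray (x of vase in the frame of tray_floor between -0.03 and 0.03 m and y of vase in the frame of tray_floor between -0.03 and 0.03 m and z of vase in the frame of tray_floor between -0.006 and 0.006 m and angle between vase's own z axis and vertical below 0.15 rad and value of joint tray below 0.02 m and value of joint each of outer_door, inner_door below 0.005 m), for 0.1 s.
3. the inner door is lifted all the way, the outer one shut (value of joint outer_door below 0.005 m and value of joint inner_door above 0.077 m), for 0.1 s.
4. the catch is pressed with the pin through the hole (value of joint outer_door below 0.005 m and value of joint catch above 0.005 m and z of pin_tip in the frame of pin_hole below -0.04 m and horizontal distance between pin_tip and pin_hole below 0.012 m).
5. the tray has carried the vase into the box (value of joint tray above 0.135 m and x of vase in the frame of tray_floor between -0.03 and 0.03 m and y of vase in the frame of tray_floor between -0.03 and 0.03 m and z of vase in the frame of tray_floor between -0.006 and 0.006 m and angle between vase's own z axis and vertical below 0.15 rad), for 0.1 s.
6. the inner door is shut behind it (all of step 5 and value of joint inner_door below 0.005 m), for 0.1 s.
At the end, for the whole second after the job is handed in: Tray in the box (joint over 0.135) with the vase upright on it (within 30 mm of its centre, tilt under 0.15 rad); both doors shut to within 5 mm; pin standing in its block (within 12 mm of its centre, tip 0 to 25 mm above the desk, tilt under 0.2 rad); vase and pin at rest (all of step 6 and value of joint outer_door below 0.005 m and horizontal distance between pin and stand below 0.012 m and angle between pin's own z axis and vertical below 0.2 rad and height (world z) of pin between 0 and 0.025 m and linear speed of each of vase, pin below 0.02 m/s); the robot touches nothing.
It fails at once if both doors open (more than 8 mm each) at the same time (value of joint each of outer_door, inner_door above 0.008 m).
It fails at once if the vase tipped by more than 0.6 rad (angle between vase's own z axis and vertical above 0.6 rad).
It fails at once if a bystander moved by more than 25 mm or tipped by more than 0.4 rad (distance of any of bottle, jar, pot, bowl from where it was at the start of the episode above 0.025 m or angle between any of bottle, jar, pot, bowl's own z axis and vertical above 0.4 rad).
It also fails if it takes over 72 s, if anything falls off the work surface, if the arm or the gripper's body presses on something with over 40 N, if the wrist force passes 120 N, or if a joint passes its speed limit or range.

ROBOT

A 6-joint arm with a two-finger parallel gripper is mounted at the origin on the work surface. World frame = base frame: x ahead of the robot, y to its left, z up, the work surface at z = 0. Lengths are in m, angles in rad, forces in N, time in s.
With the tool pointing down it reaches from about 0.375 to 0.975 m from the base axis. Payload 3.8 kg.
Tool frame: the origin (TCP) lies midway between the tips of the shut fingers; the grasp point (between the pads) lies 19 mm behind it; x points along the fingers, y is the direction in which the jaws open and shut, and the axes are right-handed (so a half turn about x gives the same grasp; the last joint's range is limited). The gripper opens to 88 mm and grips with 3 to 60 N. Pads are 18 mm wide; open, the fingers measure 123 mm over their backs; the gripper's body (75 mm by 187 mm) begins 45 mm behind the grasp point.
Start: joints at [1.26, 0.264, 1.604, -0, 1.274, -0.037], TCP at [0.183, 0.65, 0.239] pointing down, gripper open.
Joint ranges: [-2.63, 2.63], [-0.94, 2.18], [0.31, 2.57], [-1.31, 4.45], [0, 2.66], [-2.55, 2.55]. Speed limits (rad/s): [2.57, 2.57, 3.14, 3.14, 3.14, 3.14].

INTERFACE

Orientations are given as a rotation vector (axis times angle).
In Python, from cell import manip, inverse_kinematics, cams, order gives the robot as it stands. Calls block until the motion is done:
- manip.move_pose(position, orientation): joint-space move of the TCP to a pose.
- manip.move_linear(position, rate=0.15, rot=None): straight line of the TCP; rot=None keeps the orientation; rate is the mean speed in m/s.
- manip.set_joints(angles): joint-space move.
- manip.set_gripper(opening, force=None): finger opening in m; force is the grip in N (None keeps the last); returns when the fingers have stopped.
- manip.dwell(seconds).
- inverse_kinematics(position, orientation): joint angles nearest the present ones, or None.
- manip.state(): the state.
- cams.capture(name): name is "side" or "top" or "wrist"; returns a dict with "image" (400x640x3 uint8, blue, green, red), "z_map" (400x640 float32, m along the optical axis (not along the pixel's ray), 0 where there is no reading), "intrinsics" (3x3 intrinsics, pixels), "position" and "orientation" of the camera in the world; the wrist camera has in their place "T_tool_cam" (4x4, takes a point from camera to tool coordinates, whose origin is the TCP and whose axes are the tool frame's). Camera axes: x right, y down, z forward; pixel columns grow to the right and rows downward; lengths in m; the calibration is good to about 2 mm. The wrist camera is an equidistant fisheye: a pixel r from the principal point sees the ray r / f radians off the axis. A picture is of the moment at which its call begins: read the wrist's pose just before it.
A pose or a line that the arm cannot do raises manip.IKError and nothing moves.
- order.close_job(): hands the job in, once; it reports no verdict.
The state is a dict: "clock": time; "joint_pos": joint angles; "joint_velocities": joint speeds; "tau": joint torques, N m; "tool_pos": TCP position; "tcp_rot": TCP orientation; "contact_force": force on the tool from outside, world axes, zero at the start; "moment": the same for the moment, N m; "gripper_width": finger opening in m.
Only numpy, scipy, OpenCV 4.12 (cv2) and the standard library are available. Lean on these libraries where they do the work, as an engineer would, in place of code of your own. Each camera call takes 0.05 s, during which the arm holds its last target.

## Working session

There is one attempt and no reset: what is moved stays moved. The work goes in short steps, each a Python script; the robot and the scene stay as the last script left them, time stands still between calls to the robot, and variables do not carry over. Pictures are saved under pics/ and viewed, and the job is handed in when it is done.

```bash
ls; mkdir -p pics; python3 - <<'E'
from cell import manip, cams
import cv2, numpy as np
print(manip.state())
for n in("side","top","wrist"):
    c=cams.capture(n); cv2.imwrite(f"pics/{n}0.png",c["image"]); np.savez(f"pics/{n}0.npz",**c)
    print(n,c["intrinsics"],c.get("position"),c.get("orientation"),c.get("T_tool_cam"))
E
```

```text
pics
{'clock': 0.0, 'joint_pos': array([ 1.26010052e+00,  2.64737997e-01,  1.60532251e+00, -5.37453698e-05,
        1.27371361e+00, -3.69164133e-02]), 'joint_velocities': array([-3.22392965e-05, -8.28296726e-04,  2.46444291e-04, -8.19207833e-04,
        6.17139500e-04,  1.45014690e-04]), 'tau': array([-3.54604555e-03, -5.02120614e+01, -3.56867981e+01,  7.23887980e-02,
        2.96551245e-02, -1.68316324e-04]), 'tool_pos': array([0.18231831, 0.64919155, 0.23742603]), 'tcp_rot': array([ 0.21320277,  1.56041939, -0.21660056]), 'contact_force': array([-0.06431932,  1.0998464 ,  0.21684859]), 'moment': array([-0.0049385 , -0.02804897, -0.00520837]), 'gripper_width': 0.08824863523238434}
side [[517.58730215   0.         311.60579904]
 [  0.         517.58730215 203.3060843 ]
 [  0.           0.           1.        ]] [-0.00532776 -0.62985501  0.61899657] [-2.03846657  0.79319255 -0.39714212] None
top [[393.96019119   0.         314.78656664]
 [  0.         393.96019119 201.45403112]
 [  0.           0.           1.        ]] [ 0.30431737 -0.09249906  1.00216678] [-2.14467981  2.06299802 -0.22115012] None
wrist [[309.70691629   0.         319.86372191]
 [  0.         309.70691629 205.26239326]
 [  0.           0.           1.        ]] None None [[-1.07178724e-03 -3.05460074e-01  9.52204282e-01 -1.44818184e-01]
 [ 9.99999182e-01 -9.91627444e-04  8.07477750e-04 -7.44282395e-04]
 [ 6.97579685e-04  9.52204369e-01  3.05460887e-01 -7.86753141e-02]
 [ 0.00000000e+00  0.00000000e+00  0.00000000e+00  1.00000000e+00]]
```

View pics/side0.png

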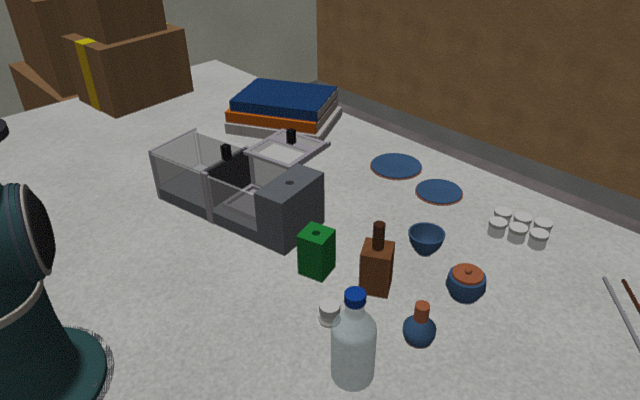

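View pics/top0.png

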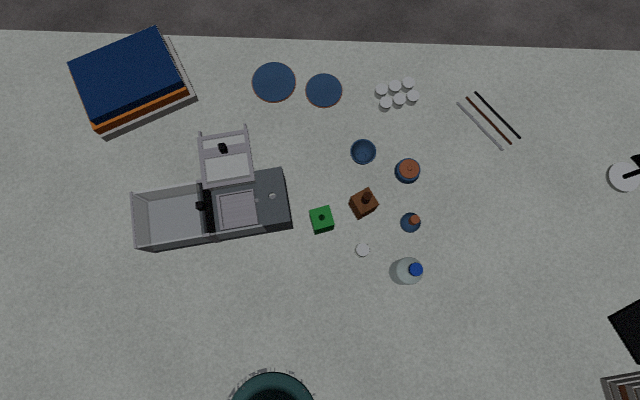

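View pics/wrist0.png

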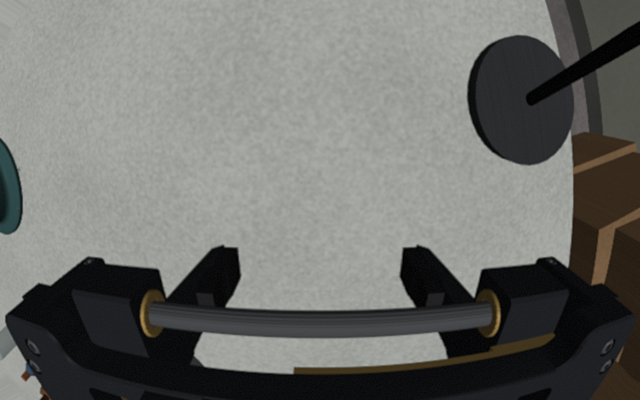

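```bash
cat > h.py <<'E'
import numpy as np, cv2
from scipy.spatial.transform import Rotation as R
def load(n): return dict(np.load(f"pics/{n}.npz"))
def ray(c,u,v):
    K=c["intrinsics"]; d=np.array([(u-K[0,2])/K[0,0],(v-K[1,2])/K[1,1],1.])
    return c["position"],R.from_rotvec(c["orientation"]).as_matrix()@d
def onz(c,u,v,z):
    p,d=ray(c,u,v); return p+d*(z-p[2])/d[2]
def proj(c,P):
    q=R.from_rotvec(c["orientation"]).as_matrix().T@(np.asarray(P)-c["position"]); K=c["intrinsics"]
    return K[0,0]*q[0]/q[2]+K[0,2],K[1,1]*q[1]/q[2]+K[1,2]
def two(c1,p1,c2,p2):
    A=[];b=[]
    for c,(u,v) in((c1,p1),(c2,p2)):
        o,d=ray(c,u,v);d=d/np.linalg.norm(d);M=np.eye(3)-np.outer(d,d);A.append(M);b.append(M@o)
    x=np.linalg.lstsq(np.vstack(A),np.hstack(b),rcond=None); return x[0],x[1]
E
python3 - <<'E'
import cv2
t=cv2.imread("pics/top0.png"); s=cv2.imread("pics/side0.png")
cv2.imwrite("pics/t1.png",cv2.resize(t[110:265,125:300],None,fx=4.5,fy=4.5,interpolation=cv2.INTER_CUBIC)[:600,:800])
cv2.imwrite("pics/t2.png",cv2.resize(t[130:290,300:440],None,fx=3.7,fy=3.7,interpolation=cv2.INTER_CUBIC))
cv2.imwrite("pics/s1.png",cv2.resize(s[115:265,140:340],None,fx=4,fy=4,interpolation=cv2.INTER_CUBIC))
cv2.imwrite("pics/s2.png",cv2.resize(s[200:395,290:490],None,fx=3,fy=3,interpolation=cv2.INTER_CUBIC))
E
```

```text
(no output)
```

View pics/t1.png

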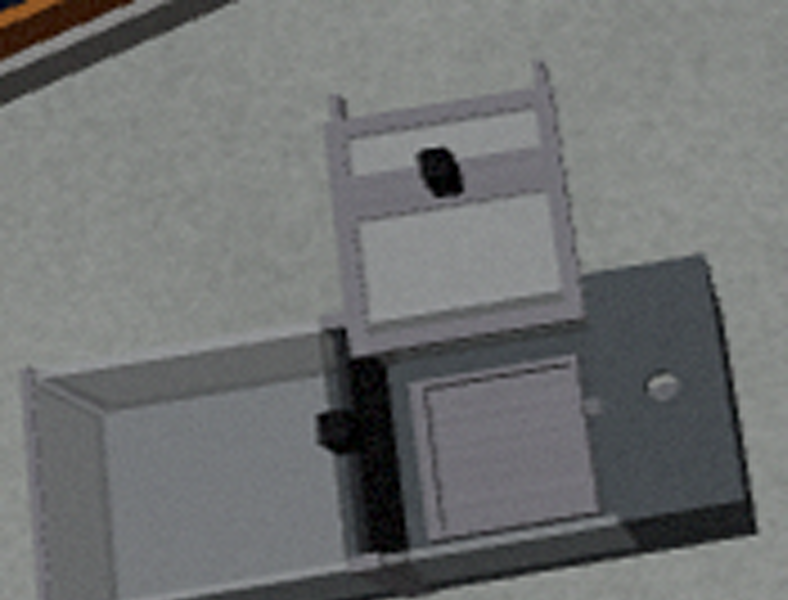

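View pics/t2.png

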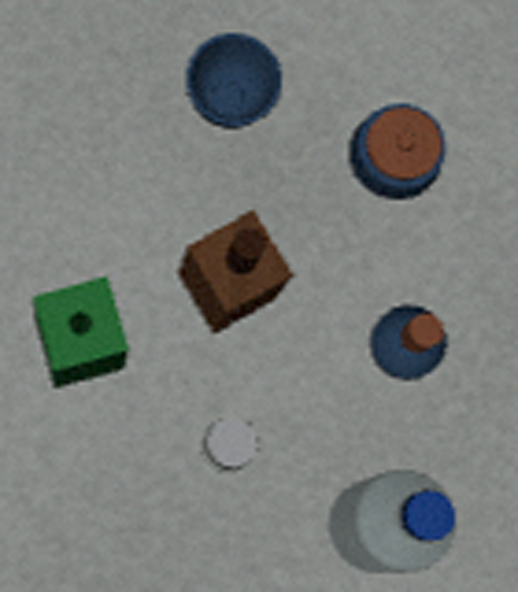

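View pics/s1.png

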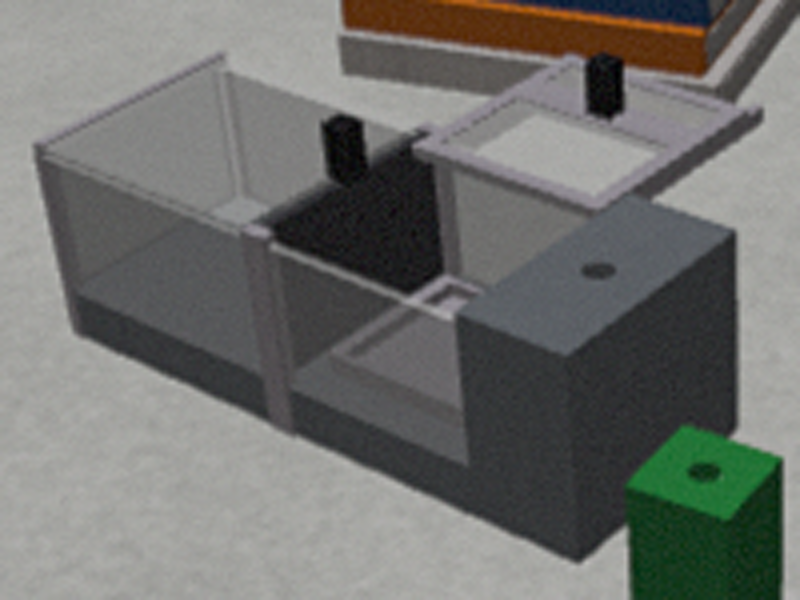

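View pics/s2.png

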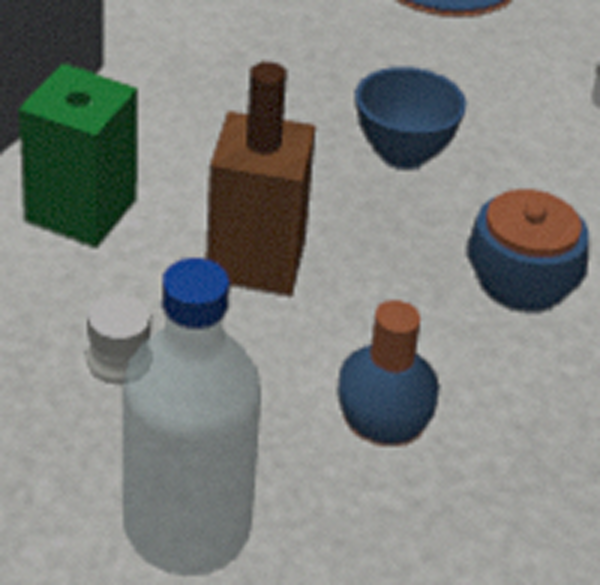

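```bash
python3 - <<'E'
from h import *
t=load("top0");s=load("side0")
def rep(nm,z,pt,ps):
    x,r=two(t,pt,s,ps); print(nm,"tri",x.round(4),"top@z",onz(t,*pt,z).round(4)[:2],"side@z",onz(s,*ps,z).round(4)[:2])
T=lambda u,v,o=(125,110),k=4.5:(o[0]+(u+.5)/k-.5,o[1]+(v+.5)/k-.5)
t2=lambda u,v:T(u,v,(300,130),3.7); s1=lambda u,v:T(u,v,(140,115),4); s2=lambda u,v:T(u,v,(290,200),3)
rep("neck",.07,t2(427,331),s2(397,309))
rep("handle",.135,t2(249,243),s2(268,71))
rep("hole",.118,T(663,387),s1(599,270))
rep("ogrip",.150,T(434,160),s1(606,62))
rep("igrip",.150,T(330,430),s1(344,122))
rep("housing far corner(61?, -127)",.118,T(706,256),s1(737,233))
rep("housing near corner",.118,T(747,500),s1(569,354))
rep("bowl rim",.045,t2(234,80),s2(409,97))
rep("bottlecap",.16,t2(429,515),s2(196,278))
rep("jar lid",.058,t2(405,143),s2(536,220))
rep("pot",.034,t2(232,441),s2(120,315))
rep("green hole",.085,t2(81,323),s2(78,99))
# stand top corners
for p,q in (((253,211),(316,125)),((293,275),(303,182)),((228,308),(213,172)),((188,247),(228,114))):
    rep("stand",.085,t2(*p),s2(*q))
# depth-based checks
R_=R.from_rotvec(t["orientation"]).as_matrix();K=t["intrinsics"]
v,u=np.mgrid[0:400,0:640];z=t["z_map"];P=np.stack([(u-K[0,2])/K[0,0]*z,(v-K[1,2])/K[1,1]*z,z],-1)@R_.T+t["position"]
np.save("pics/P_top.npy",P)
for n,(a,b) in dict(neck=(415,219),ogrip=(222,146),hole_near=(265,205),igrip=(199,206),tray=(237,210),desk=(340,270)).items(): print(n,P[b,a].round(4))
E
```

```text
neck tri [ 0.4736 -0.3224  0.0743] top@z [ 0.4749 -0.3239] side@z [ 0.4767 -0.3197]
handle tri [ 0.5129 -0.1996  0.1333] top@z [ 0.5134 -0.2   ] side@z [ 0.51   -0.2006]
hole tri [0.5077 0.0175 0.1164] top@z [0.5083 0.0167] side@z [0.505  0.0159]
ogrip tri [0.6154 0.1386 0.145 ] top@z [0.6148 0.1365] side@z [0.6075 0.1309]
igrip tri [0.4741 0.1757 0.1466] top@z [0.473 0.175] side@z [0.4712 0.1697]
housing far corner(61?, -127) tri [ 5.791e-01 -3.000e-04  1.149e-01] top@z [ 0.5792 -0.0014] side@z [ 0.5743 -0.0037]
housing near corner tri [ 0.451  -0.0291  0.1179] top@z [ 0.4514 -0.0294] side@z [ 0.4504 -0.029 ]
bowl rim tri [ 0.6492 -0.1986  0.0452] top@z [ 0.6505 -0.1996] side@z [ 0.6479 -0.1978]
bottlecap tri [ 0.3517 -0.301   0.1591] top@z [ 0.352  -0.3011] side@z [ 0.3506 -0.3015]
jar lid tri [ 0.6082 -0.316   0.0463] top@z [ 0.6054 -0.3141] side@z [ 0.5945 -0.3219]
pot tri [ 0.4019 -0.2024  0.0318] top@z [ 0.4025 -0.2028] side@z [ 0.3994 -0.2035]
green hole tri [ 0.4679 -0.0988  0.083 ] top@z [ 0.4688 -0.0996] side@z [ 0.4647 -0.1002]
stand tri [ 0.5465 -0.2082  0.084 ] top@z [ 0.5469 -0.2086] side@z [ 0.5445 -0.2087]
stand tri [ 0.5052 -0.2345  0.0827] top@z [ 0.5054 -0.2347] side@z [ 0.5022 -0.2358]
stand tri [ 0.4819 -0.1928  0.078 ] top@z [ 0.4822 -0.1933] side@z [ 0.4736 -0.1976]
stand tri [ 0.5208 -0.1663  0.0819] top@z [ 0.5213 -0.1669] side@z [ 0.5165 -0.1684]
neck [ 0.4751 -0.3238  0.0702]
ogrip [0.6129 0.1342 0.1499]
hole_near [0.4852 0.0309 0.1201]
igrip [0.4709 0.1719 0.1517]
tray [0.4868 0.1116 0.0368]
desk [ 0.3506 -0.1512  0.0032]
```

```bash
cat >> h.py <<'E'
def down(yaw):
    c,s=np.cos(yaw),np.sin(yaw)
    M=np.array([[0,0,-1],[c,s,0],[s,-c,0]]).T
    return R.from_matrix(M).as_rotvec()
def wray(c,st,u,v):
    "fisheye ray in world"
    K=c["intrinsics"];x=(u-K[0,2])/K[0,0];y=(v-K[1,2])/K[1,1];r=np.hypot(x,y)
    d=np.array([0,0,1.]) if r<1e-9 else np.array([x/r*np.sin(r),y/r*np.sin(r),np.cos(r)])
    T=c["T_tool_cam"];Rw=R.from_rotvec(st["tcp_rot"]).as_matrix()
    return st["tool_pos"]+Rw@T[:3,3],Rw@T[:3,:3]@d
def wonz(c,st,u,v,z):
    p,d=wray(c,st,u,v);return p+d*(z-p[2])/d[2]
def wproj(c,st,P):
    T=c["T_tool_cam"];Rw=R.from_rotvec(st["tcp_rot"]).as_matrix();K=c["intrinsics"]
    q=T[:3,:3].T@(Rw.T@(np.asarray(P)-st["tool_pos"])-T[:3,3]);rho=np.hypot(q[0],q[1]);a=np.arctan2(rho,q[2])
    return K[0,2]+K[0,0]*a*q[0]/rho,K[1,2]+K[1,1]*a*q[1]/rho
def shot(manip,cams,name):
    st=manip.state();c=cams.capture("wrist");np.savez(f"pics/{name}.npz",tool_pos=st["tool_pos"],tcp_rot=st["tcp_rot"],**c)
    cv2.imwrite(f"pics/{name}.png",c["image"]);return c,st
E
python3 - <<'E'
from cell import manip, inverse_kinematics as ik
from h import *
s=manip.state();print(R.from_rotvec(s["tcp_rot"]).as_matrix().round(2))
psi=.22
for n,p,y in(("lock",(.4865,.1087,.33),psi),("lock",(.4865,.1087,.33),psi+np.pi),("vase",(.475,-.322,.046),np.radians(112)),("vase",(.475,-.322,.046),np.radians(-68)),("place",(.4865,.1087,.081),psi),("og",(.614,.1365,.125),psi),("ig",(.473,.174,.21),psi),("hole",(.507,.0165,.14),psi),("stand",(.514,-.2,.091),psi)):
    q=ik(p,down(y));print(n,round(y,2),None if q is None else np.round(q,2))
E
```

```text
[[-0.    0.27  0.96]
 [-0.    0.96 -0.27]
 [-1.   -0.   -0.  ]]
lock 0.22 [ 0.17 -0.12  1.85 -0.    1.41 -0.05]
lock 3.36 None
vase 1.95 None
vase -1.19 [-0.64  0.27  1.99 -0.    0.89  0.55]
place 0.22 [ 0.17  0.09  2.12 -0.    0.93 -0.05]
og 0.22 [ 0.18  0.27  1.82 -0.    1.06 -0.04]
ig 0.22 [ 0.3  -0.04  2.   -0.    1.19  0.08]
hole 0.22 [-0.02  0.03  2.06 -0.    1.05 -0.24]
stand 0.22 [-0.42  0.17  2.01 -0.    0.96 -0.64]
```

```bash
python3 - <<'E'
from cell import manip, cams
from h import *
manip.move_pose((.50,.06,.33),down(.22))
c,st=shot(manip,cams,"w1");print(st["clock"],st["tool_pos"])
for n,P in dict(hole=(.507,.0165,.118),og=(.614,.1365,.15),ig=(.473,.174,.15)).items(): print(n,wproj(c,st,P))
E
```

```text
2.55 [0.50000019 0.0606906  0.32983339]
hole (np.float64(317.2913329594953), np.float64(212.3317283278027))
og (np.float64(436.2317925035377), np.float64(140.542430646276))
ig (np.float64(318.0434389865426), np.float64(73.27975940776741))
```

View pics/w1.png

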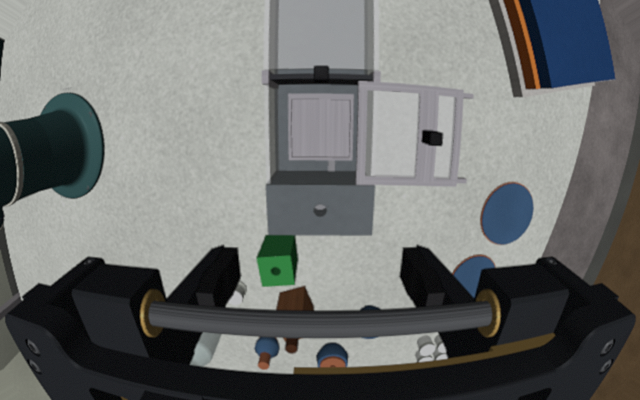

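The wrist view shows the lock clearly: hole at about (320,210), inner grip (321,73), outer grip (432,138), tray centre about (320,128).

```bash
python3 - <<'E'
from h import *
c=load("w1");st=c;im=cv2.imread("pics/w1.png");g=cv2.cvtColor(im,cv2.COLOR_BGR2GRAY)
cv2.imwrite("pics/w1c.png",cv2.resize(im[55:245,255:475],None,fx=3.6,fy=3.1,interpolation=cv2.INTER_CUBIC))
def cen(x0,x1,y0,y1,th):
    m=(g[y0:y1,x0:x1]<th).astype(np.uint8);n,l,s,ce=cv2.connectedComponentsWithStats(m);i=1+np.argmax(s[1:,4]);return s[i],ce[i]+[x0,y0]
print(np.min(g[200:220,310:330]),np.median(g[190:230,280:360]))
print("hole",cen(308,333,200,220,75))
print("og",cen(415,450,120,155,32)); print("ig",cen(305,338,60,80,32))
# tray outline
E
```

```text
51 97.0
hole (array([ 6,  9, 13,  8, 75], dtype=int32), array([319.81333333, 212.17333333]))
og (array([  7,  11,  20,  14, 225], dtype=int32), array([431.54666667, 137.57333333]))
ig (array([  0,   7,  33,  13, 104], dtype=int32), array([321.29807692,  76.20192308]))
```

View pics/w1c.png

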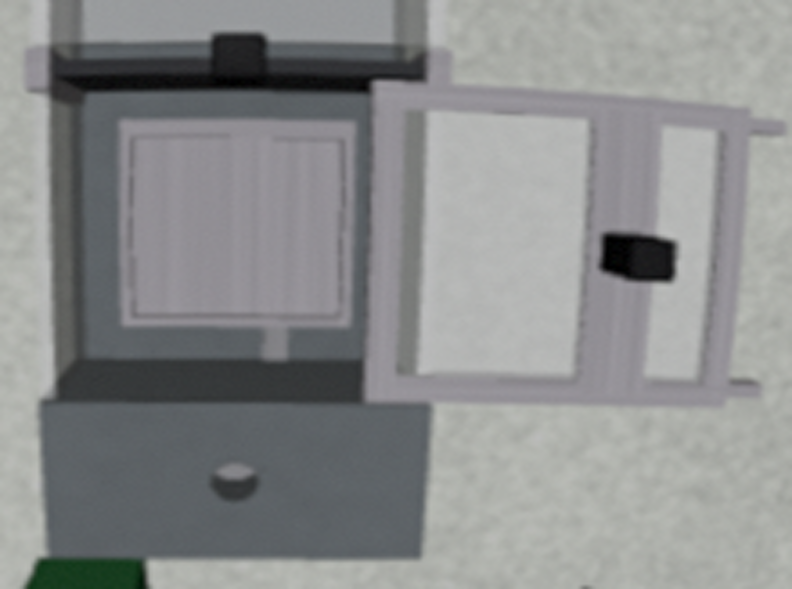

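```bash
python3 - <<'E'
from h import *
c=load("w1");st=c
f=lambda u,v:(255+(u+.5)/3.6-.5,55+(v+.5)/3.1-.5)
for n,p,z in (("hole",(235,482),.118),("ig",(239,54),.15),("og",(653,259),.15),("hc nw",(42,401),.118),("ne",(432,403),.118),("sw",(48,557),.118),("se",(420,556),.118),
 ("t",(121,120),.043),("t",(357,121),.043),("t",(351,326),.043),("t",(121,326),.043)):
    print(n,wonz(c,st,*f(*p),z).round(4))
E
```

```text
hole [0.5095 0.0199 0.118 ]
ig [0.4757 0.1759 0.15  ]
og [0.613  0.1389 0.15  ]
hc nw [0.4397 0.038  0.118 ]
ne [0.5664 0.0656 0.118 ]
sw [ 0.4526 -0.0259  0.118 ]
se [0.5797 0.003  0.118 ]
t [0.4359 0.1502 0.043 ]
t [0.5236 0.1695 0.043 ]
t [0.5431 0.0783 0.043 ]
t [0.4551 0.0586 0.043 ]
```

```bash
python3 - <<'E'
from cell import manip, cams
from h import *
manip.move_pose((.475,-.322,.22),down(np.radians(-68)))
c,st=shot(manip,cams,"w2");print(st["clock"],st["tool_pos"],wproj(c,st,(.475,-.323,.07)))
im=c["image"];h=cv2.cvtColor(im,cv2.COLOR_BGR2HSV)
cv2.imwrite("pics/w2c.png",cv2.resize(im[100:400,120:520],None,fx=2,fy=2))
E
```

```text
4.075 [ 0.47564408 -0.32127161  0.22047894] (np.float64(320.5055642348568), np.float64(191.9874574944311))
```

View pics/w2c.png

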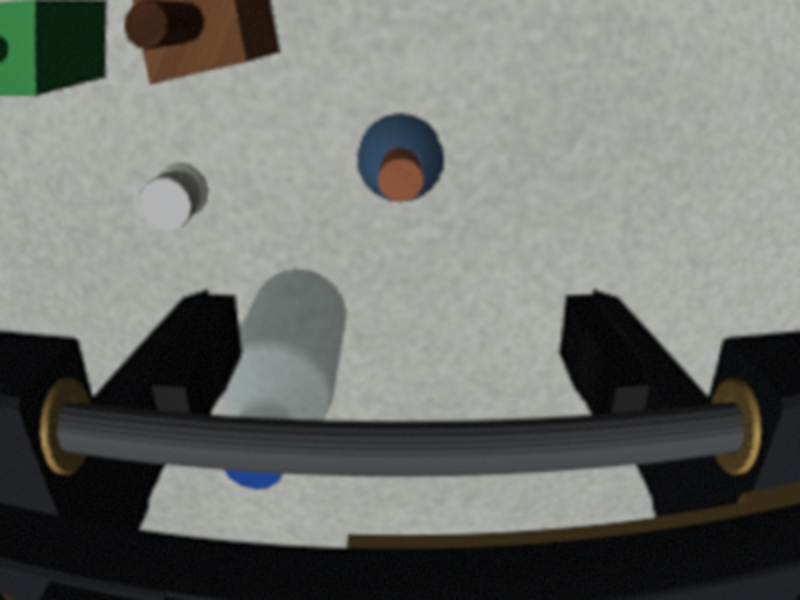

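Neck top is at wrist pixel (320,189), belly blue around it: the vase, not the jar (wide copper lid) or the bowl. It is within 2 mm of the prediction, so I go ahead and grasp it.

```bash
python3 - <<'E'
from cell import manip, cams
from h import *
c=load("w2");P=wonz(c,c,320.25,189.4,.07);print(P)
x,y=(P[:2]+np.array([.475,-.3225]))/2
manip.set_gripper(.06,15)
manip.move_linear((x,y,.047),rate=.12)
print(manip.state()["contact_force"])
manip.set_gripper(.0,15)
s=manip.state();print(s["gripper_width"],s["contact_force"],s["tool_pos"])
manip.move_linear((x,y,.26),rate=.15)
s=manip.state();print(s["gripper_width"],s["contact_force"],s["clock"])
shot(manip,cams,"w3")
E
```

```text
[ 0.47735631 -0.32177227  0.07      ]
[0.18995992 0.49535944 0.47211666]
0.021524109029016678 [ 0.59567763 -0.2660987   0.55169776] [ 0.47613348 -0.32207015  0.04697024]
0.021571656860598767 [ 0.1448378  -0.08944796 -0.81615732] 8.5333
```

View pics/w3.png

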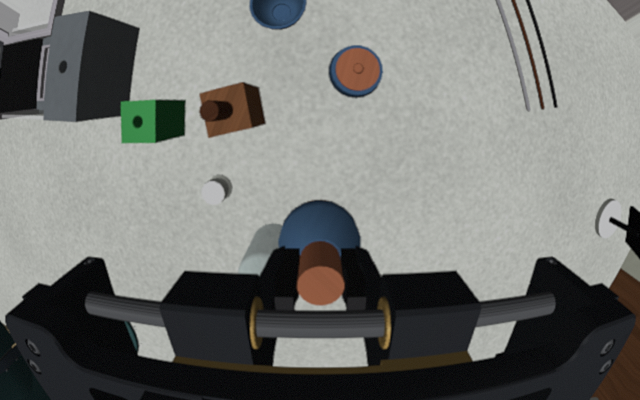

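```bash
cat >> h.py <<'E'
PSI=.215;O=np.array([.4890,.1120])
def L(x,y,z): c,s=np.cos(PSI),np.sin(PSI); return np.array([O[0]+c*x-s*y,O[1]+s*x+c*y,z])
E
python3 - <<'E'
from cell import manip, cams
from h import *
manip.move_pose(L(-.006,0,.27),down(PSI))
manip.move_linear(L(-.006,0,.10),rate=.15)
manip.move_linear(L(-.006,0,.0835),rate=.05)
s=manip.state();print(s["gripper_width"],s["contact_force"],s["tool_pos"],s["clock"])
shot(manip,cams,"w4");c=cams.capture("top");cv2.imwrite("pics/top1.png",cv2.resize(c["image"][110:265,125:300],None,fx=4,fy=3.8,interpolation=cv2.INTER_CUBIC))
c=cams.capture("side");cv2.imwrite("pics/side1.png",cv2.resize(c["image"][95:265,140:340],None,fx=4,fy=3.5,interpolation=cv2.INTER_CUBIC))
E
```

```text
0.021296935946643124 [-0.5716537  -0.10281217 -0.93732053] [0.48272206 0.11066063 0.08301447] 11.9417
```

View pics/w4.png

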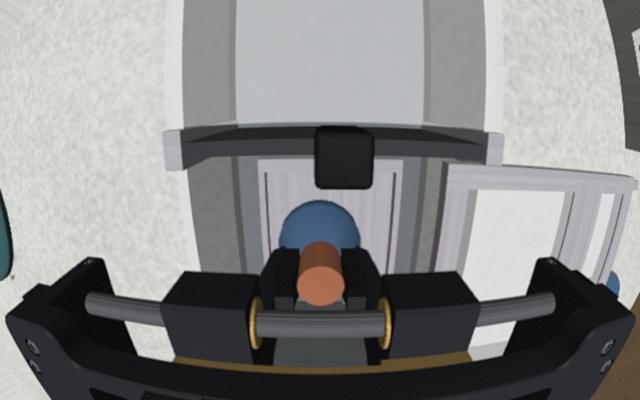

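View pics/side1.png

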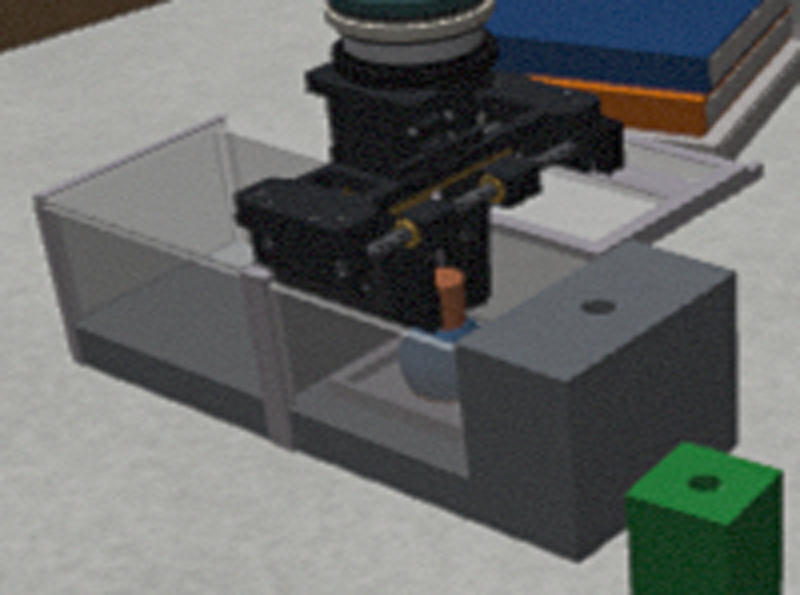

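The vase hangs about 1 mm over the tray floor inside its rim. I'll lower it to contact and let go.

```bash
python3 - <<'E'
from cell import manip, cams
from h import *
w=load("w4")
def tolock(P): d=P[:2]-O;c,s=np.cos(PSI),np.sin(PSI);return (c*d[0]+s*d[1]).round(4),(-s*d[0]+c*d[1]).round(4)
P=wonz(w,w,344,158,.15);print("ig",P.round(4),tolock(P))
for z in (.082,.0813,.0806):
    manip.move_linear(L(-.006,0,z),rate=.02);s=manip.state();print(z,s["tool_pos"][2],s["contact_force"])
    if s["contact_force"][2]>1.5: break
manip.set_gripper(.036)
s=manip.state();print(s["gripper_width"],s["contact_force"])
manip.dwell(.2)
x=manip.state()["tool_pos"]
manip.move_linear(L(-.006,0,.20),rate=.12)
shot(manip,cams,"w5");print(manip.state()["clock"])
E
```

```text
ig [0.4749 0.1766 0.15  ] (np.float64(0.0), np.float64(0.0661))
0.082 0.08202749247179113 [-0.67188473  0.15974934 -0.3626871 ]
0.0813 0.08188614705600615 [-1.98243573 -0.79421222  4.31542014]
0.035511563991819324 [-0.14767098  0.41164418 -0.27502546]
14.4
```

View pics/w5.png

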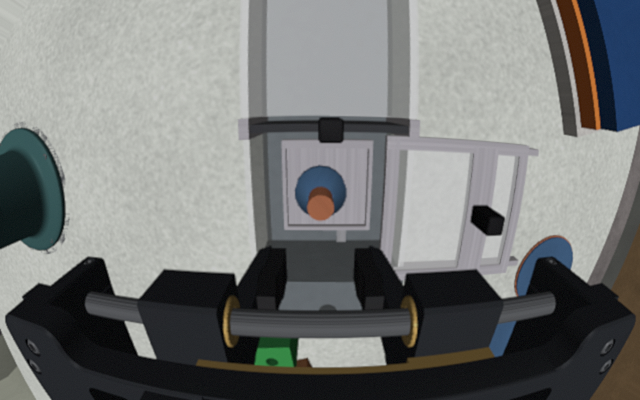

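```bash
python3 - <<'E'
from cell import manip, cams
from h import *
w=load("w5")
def tolock(P): d=P[:2]-O;c,s=np.cos(PSI),np.sin(PSI);return (c*d[0]+s*d[1]).round(4),(-s*d[0]+c*d[1]).round(4)
print(tolock(wonz(w,w,492,222,.15)))
manip.set_gripper(.05,20)
manip.move_pose(L(.128,0,.20),down(PSI))
manip.move_linear(L(.128,0,.128),rate=.12)
print(manip.state()["contact_force"])
manip.set_gripper(0,20)
s=manip.state();print(s["gripper_width"],tolock(s["tool_pos"]),s["contact_force"])
for x in (.06,.025,.020,.0185):
    manip.move_linear(L(x,0,.128),rate=.08 if x<.05 else .1);s=manip.state();print(x,tolock(s["tool_pos"]),s["contact_force"],s["gripper_width"])
    if np.hypot(*s["contact_force"][:2])>15:break
manip.set_gripper(.04);manip.move_linear(L(.0185,0,.21),rate=.12)
shot(manip,cams,"w6");print(manip.state()["clock"])
c=cams.capture("top");np.savez("pics/top2.npz",**c);cv2.imwrite("pics/top2.png",cv2.resize(c["image"][110:265,125:300],None,fx=4,fy=3.8,interpolation=cv2.INTER_CUBIC))
E
```

```text
(np.float64(0.1225), np.float64(0.0032))
[0.79029761 0.47093179 0.47709376]
0.01564442395017125 (np.float64(0.1281), np.float64(-0.0)) [-0.54018545  0.12562675  2.18994807]
0.06 (np.float64(0.0596), np.float64(0.0)) [-1.99786178  0.17749849  4.42555882] 0.015475348397355026
0.025 (np.float64(0.0241), np.float64(0.0)) [-2.24734615 -0.79295064  5.59481251] 0.01615130769413175
0.02 (np.float64(0.02), np.float64(0.0001)) [0.36653973 0.71216927 4.10959609] 0.015612418150010547
0.0185 (np.float64(0.02), np.float64(0.0)) [5.22368343 1.51201411 1.10412051] 0.01571843225908415
20.1
```

View pics/w6.png

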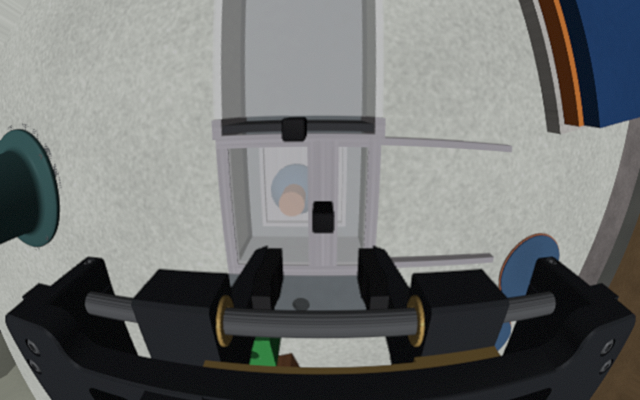

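The outer door reached its stop exactly at the predicted grip x = 20 mm. Next is the inner door.

```bash
python3 - <<'E'
from cell import manip, cams
from h import *
manip.move_pose(L(0,.066,.21),down(PSI))
manip.move_linear(L(0,.066,.128),rate=.12)
print(manip.state()["contact_force"])
manip.set_gripper(0,35)
s=manip.state();print(s["gripper_width"],s["contact_force"])
for z in (.19,.211,.2135,.215):
    manip.move_linear(L(0,.066,z),rate=.08);s=manip.state();print(z,s["tool_pos"][2],s["contact_force"],s["gripper_width"])
    if s["contact_force"][2]<-25:break
manip.dwell(.15)
manip.set_gripper(.04);manip.move_linear(L(0,.066,.29),rate=.15)
print(manip.state()["clock"])
c=cams.capture("side");np.savez("pics/side2.npz",**c);cv2.imwrite("pics/side2.png",cv2.resize(c["image"][95:265,140:340],None,fx=4,fy=3.5,interpolation=cv2.INTER_CUBIC))
E
```

```text
[ 0.31799207 -0.64901861  0.11461651]
0.01578991692187894 [-2.2899828   0.05333085  4.038484  ]
0.19 0.191149565085462 [-2.31344579  0.53409179  4.22957481] 0.015766892638695306
0.211 0.21185286131954847 [-1.58656349  0.29419385  3.70659249] 0.015835220486003655
0.2135 0.21324377850863263 [ 0.35734428  1.42640901 -1.72006008] 0.015567504401374745
0.215 0.21375900412458718 [  3.81977707   3.16175952 -10.74479147] 0.015832943371281213
25.0167
```

View pics/side2.png

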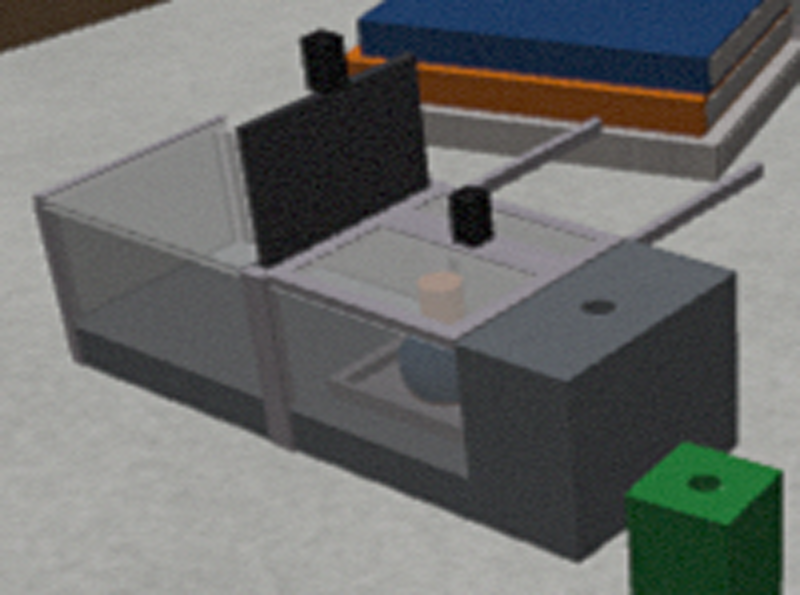

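```bash
python3 - <<'E'
from cell import manip, cams
from h import *
manip.move_pose((.513,-.198,.235),down(PSI))
c,st=shot(manip,cams,"w7");print(st["clock"],st["tool_pos"],wproj(c,st,(.513,-.199,.135)))
cv2.imwrite("pics/w7c.png",cv2.resize(c["image"][100:300,220:420],None,fx=3,fy=3,interpolation=cv2.INTER_CUBIC))
E
```

```text
26.4833 [ 0.51321804 -0.19715112  0.23502503] (np.float64(318.7579134737555), np.float64(207.4089250213198))
```

View pics/w7c.png

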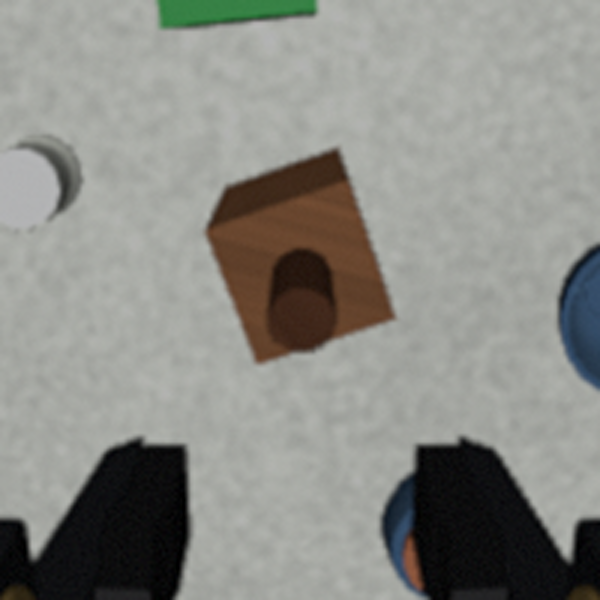

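```bash
python3 - <<'E'
from cell import manip, cams
from h import *
w=load("w7");f=lambda u,v:(220+(u+.5)/3-.5,100+(v+.5)/3-.5)
P=wonz(w,w,*f(302,320),.135);S=np.mean([wonz(w,w,*f(*p),.085) for p in((347,182),(395,319),(258,363),(207,232))],0);print(P,S)
x,y=P[:2]
manip.set_gripper(.055,40)
manip.move_linear((x,y,.092),rate=.12)
print(manip.state()["contact_force"])
manip.set_gripper(0,40)
s=manip.state();print(s["gripper_width"],s["contact_force"],s["tool_pos"],s["tcp_rot"])
np.savez("pics/pin.npz",p=s["tool_pos"],S=S,P=P)
manip.move_linear((x,y,.25),rate=.15)
s=manip.state();print(s["gripper_width"],s["contact_force"],s["clock"],s["tool_pos"])
c,st=shot(manip,cams,"w8")
E
```

```text
[ 0.51407932 -0.19780214  0.135     ] [ 0.51427449 -0.19851649  0.085     ]
[-0.32181987 -0.96530011  0.61627393]
0.018758133646837122 [0.07323823 0.1763543  1.87033193] [ 0.51409854 -0.19782275  0.0921322 ] [ 1.04931446  1.30317929 -1.04933787]
0.01882429631819801 [ 0.30736763 -0.1643812  -0.83549635] 30.125 [ 0.5133342  -0.19748817  0.24862644]
```

View pics/w8.png

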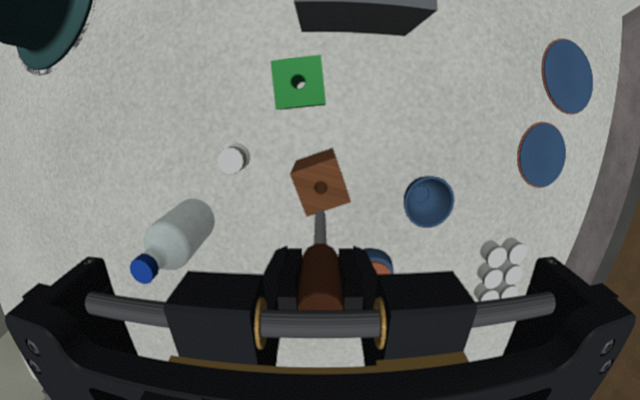

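```bash
python3 - <<'E'
from cell import manip, cams
from h import *
w=load("w8");print(wproj(w,w,w["tool_pos"]-[0,0,.082]))
cv2.imwrite("pics/w8c.png",cv2.resize(w["image"][170:320,260:390],None,fx=4,fy=4,interpolation=cv2.INTER_CUBIC))
E
```

```text
(np.float64(319.69980154032055), np.float64(212.5687381049083))
```

View pics/w8c.png

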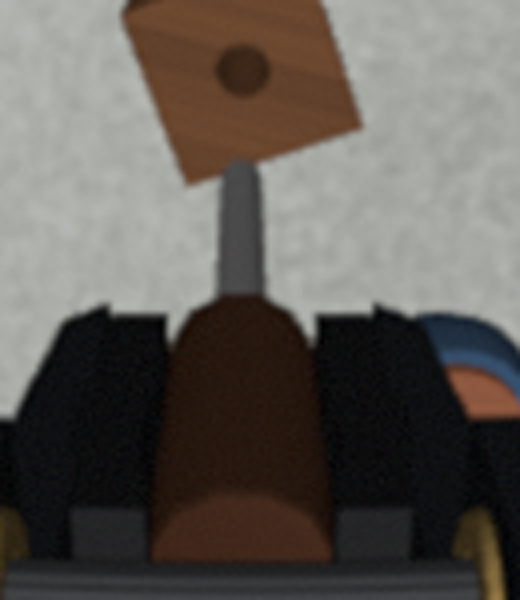

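Pin hangs straight: its tip at (320,212) matches the predicted (319.7,212.6). I'll go above the hole.

```bash
python3 - <<'E'
from cell import manip, cams
from h import *
manip.move_pose(L(0,-.0945,.25),down(PSI))
manip.move_linear(L(0,-.0945,.208),rate=.12)
c,st=shot(manip,cams,"w9");print(st["clock"],st["tool_pos"],st["contact_force"])
cv2.imwrite("pics/w9c.png",cv2.resize(c["image"][150:320,240:400],None,fx=3.5,fy=3.5,interpolation=cv2.INTER_CUBIC))
s=cams.capture("side");cv2.imwrite("pics/s9.png",cv2.resize(s["image"][110:240,220:350],None,fx=4.6,fy=4.6,interpolation=cv2.INTER_CUBIC))
h=wproj(c,st,L(0,-.0945,.118));print(h, (np.array(h)-[240,150])*3.5)
E
```

```text
31.55 [0.50914579 0.01881031 0.20771095] [ 0.15164382 -0.70527948 -0.4195776 ]
(np.float64(319.8519308487616), np.float64(208.29015219295778)) [279.48175797 204.01553268]
```

View pics/w9c.png

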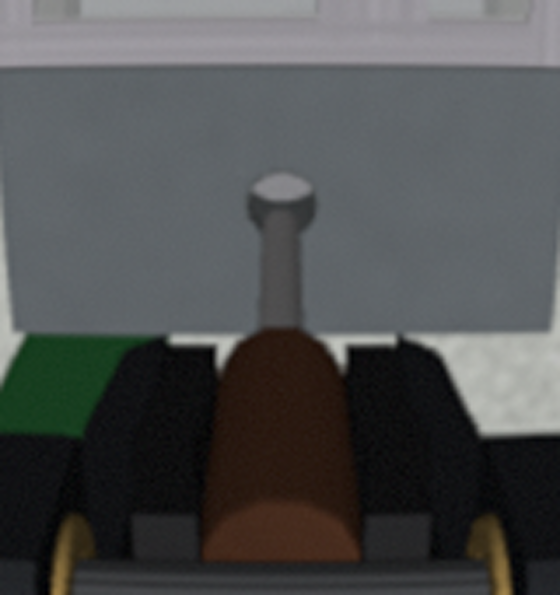

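View pics/s9.png

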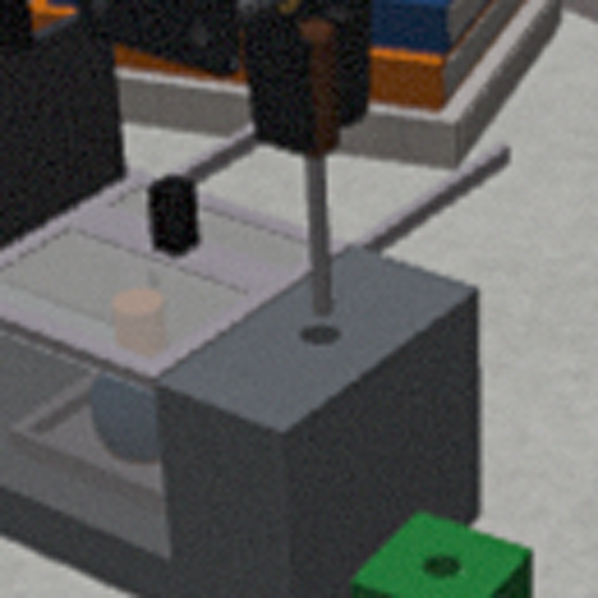

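Tip is centred over the hole in both views; the hole's pixel (crop 281,204) matches the prediction (279.5,204). Pressing now.

```bash
python3 - <<'E'
from cell import manip, cams
from h import *
for z in (.18,.158,.150,.146,.143,.141,.140,.139,.138):
    manip.move_linear(L(0,-.0945,z),rate=.06);s=manip.state();print(z,s["tool_pos"][2].round(4),s["contact_force"].round(1),s["gripper_width"].round(4))
    if s["contact_force"][2]>14 or np.hypot(*s["contact_force"][:2])>12:break
manip.dwell(.2);print(manip.state()["clock"])
c=cams.capture("side");cv2.imwrite("pics/side3.png",cv2.resize(c["image"][95:265,140:340],None,fx=4,fy=3.5,interpolation=cv2.INTER_CUBIC))
E
```

```text
Traceback (most recent call last):
AttributeError: 'float' object has no attribute 'round'
```

```bash
python3 - <<'E'
from cell import manip, cams
from h import *
s=manip.state();print(s["tool_pos"],s["contact_force"])
for z in (.158,.150,.146,.143,.141,.140,.139,.138):
    manip.move_linear(L(0,-.0945,z),rate=.06);s=manip.state();print(z,round(s["tool_pos"][2],4),s["contact_force"].round(1),round(s["gripper_width"],4))
    if s["contact_force"][2]>14 or np.hypot(*s["contact_force"][:2])>12:break
manip.dwell(.2);print(manip.state()["clock"])
c=cams.capture("side");cv2.imwrite("pics/side3.png",cv2.resize(c["image"][95:265,140:340],None,fx=4,fy=3.5,interpolation=cv2.INTER_CUBIC))
E
```

```text
[0.50895201 0.01973301 0.17960911] [-0.21463674  0.36914556 -0.68718127]
0.158 0.1574 [ 0.4 -0.2 -0.4] 0.0194
0.15 0.1505 [1.1 1.1 1.8] 0.0188
0.146 0.1467 [ 1.4 -0.5  4.6] 0.0189
0.143 0.1436 [1.8 0.9 4.3] 0.0189
0.141 0.1416 [1.5 0.3 5.3] 0.0188
0.14 0.1407 [2.1 0.3 5.2] 0.0191
0.139 0.1404 [ 0.8 -0.3  8.3] 0.0188
0.138 0.1402 [-0.9  0.7 13. ] 0.0189
34.7667
```

View pics/side3.png

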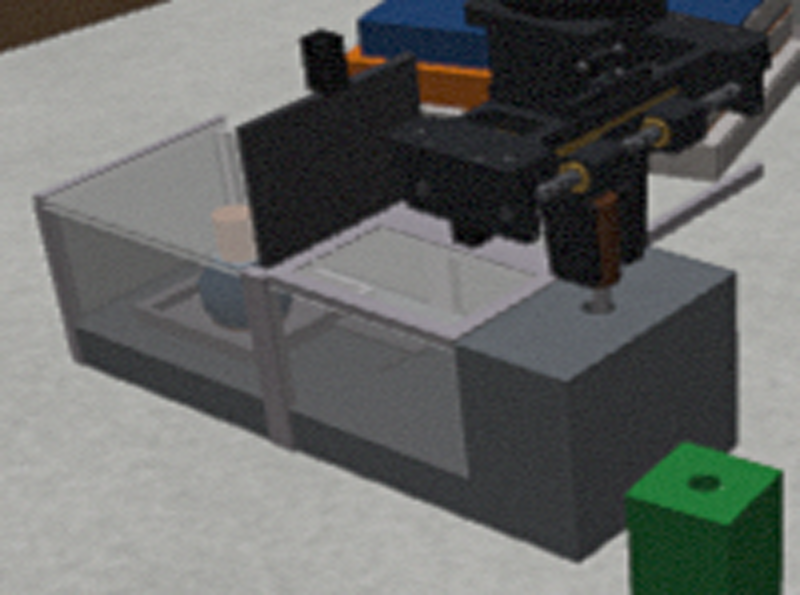

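The tray has carried the vase upright into the box. I'll return the pin to the exact pose where I picked it up.

```bash
python3 - <<'E'
from cell import manip, cams
from h import *
d=np.load("pics/pin.npz");p=d["p"]
manip.move_linear(L(0,-.0945,.25),rate=.15)
manip.move_pose((p[0],p[1],.25),down(PSI))
manip.move_linear((p[0],p[1],.185),rate=.15)
c,st=shot(manip,cams,"w10");print(st["clock"],st["tool_pos"],st["contact_force"])
cv2.imwrite("pics/w10c.png",cv2.resize(c["image"][150:320,240:400],None,fx=3.5,fy=3.5,interpolation=cv2.INTER_CUBIC))
E
```

```text
37.175 [ 0.51448434 -0.19695343  0.1853096 ] [ 0.28222841 -0.71360002 -0.72353273]
```

View pics/w10c.png

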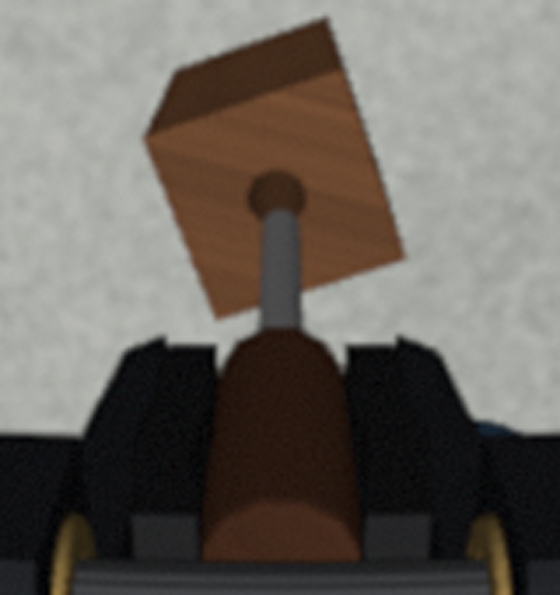

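```bash
python3 - <<'E'
from cell import manip, cams
from h import *
w=load("w10");H=wonz(w,w,319.1,205.4,.085);p=np.load("pics/pin.npz")["p"];print("hole",H,p)
xy=(H[:2]+p[:2])/2
for z in (.17,.12,.097,.0945,.093,.092):
    manip.move_linear((*xy,z),rate=.10 if z>.1 else .06);s=manip.state();print(z,round(s["tool_pos"][2],4),s["contact_force"].round(1))
    if s["contact_force"][2]>4: break
E
```

```text
hole [ 0.5141924  -0.19715735  0.085     ] [ 0.51409854 -0.19782275  0.0921322 ]
0.17 0.1702 [-0.1  0.8 -0.4]
0.12 0.1202 [ 0.3 -0.1 -0.4]
0.097 0.0964 [ 0.9 -0.2 -0.2]
0.0945 0.0946 [-0.3 -0.5 -1.2]
0.093 0.093 [ 0.7  1.  -1.2]
0.092 0.0922 [ 0.6 -0.5 -0.3]
```

```bash
python3 - <<'E'
from cell import manip, cams
from h import *
manip.set_gripper(.045,40)
p=manip.state()["tool_pos"]
manip.move_linear((p[0],p[1],.19),rate=.15)
c,st=shot(manip,cams,"w11");print(st["clock"])
cv2.imwrite("pics/w11c.png",cv2.resize(c["image"][100:300,220:420],None,fx=3,fy=3,interpolation=cv2.INTER_CUBIC))
manip.move_linear((p[0],p[1],.25),rate=.25)
manip.move_pose(L(0,.066,.29),down(PSI))
manip.move_linear(L(0,.066,.2137),rate=.12)
print(manip.state()["contact_force"])
manip.set_gripper(0,35)
s=manip.state();print(s["gripper_width"],s["tool_pos"],s["contact_force"])
for z in (.16,.135,.129,.128,.127,.126):
    manip.move_linear(L(0,.066,z),rate=.10 if z>.15 else .06);s=manip.state();print(z,round(s["tool_pos"][2],4),s["contact_force"].round(1),round(s["gripper_width"],4))
    if s["contact_force"][2]>25:break
print(s["clock"])
E
```

```text
40.8167
[0.3051603  0.62132591 0.65785381]
0.01542408284975598 [0.47494266 0.17657148 0.21413998] [-1.37177689 -1.3382154   1.89778666]
0.16 0.1591 [ 2.9  1.7 -5.6] 0.0155
0.135 0.1343 [ 2.2  1.  -6.3] 0.0155
0.129 0.1292 [-1.4  0.2  2.1] 0.0155
0.128 0.1291 [-3.8 -1.   7.5] 0.0158
0.127 0.129 [-6.6 -1.  13.9] 0.0151
0.126 0.129 [-8.5 -2.  18.5] 0.0159
46.25
```

View pics/w11c.png

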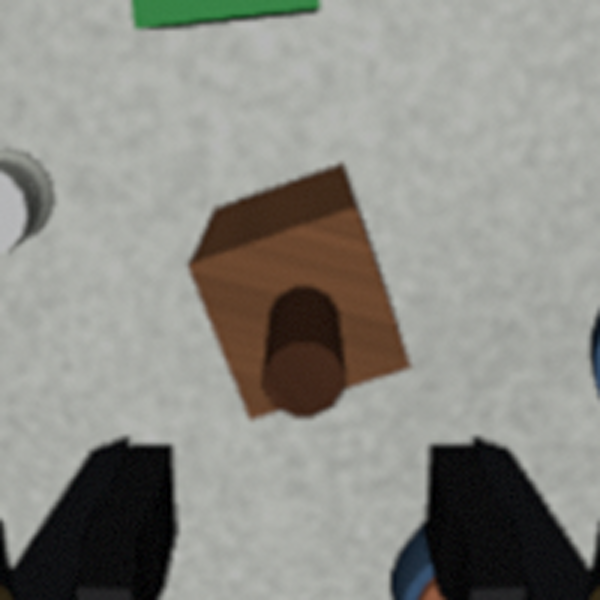

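```bash
python3 - <<'E'
from cell import manip, cams
from h import *
manip.set_gripper(.04)
manip.move_linear(L(0,.066,.21),rate=.12)
manip.move_linear(L(-.03,.05,.33),rate=.2)
c,st=shot(manip,cams,"w12");print(st["clock"],st["contact_force"])
c=cams.capture("side");np.savez("pics/side4.npz",**c);cv2.imwrite("pics/side4.png",c["image"])
cv2.imwrite("pics/side4c.png",cv2.resize(c["image"][105:305,140:440],None,fx=2.6,fy=2.6,interpolation=cv2.INTER_CUBIC))
print("ig pred",proj(c,L(0,.066,.15)),"og pred",proj(c,L(.02,0,.15)))
w=load("w12");print("ig",wproj(w,w,L(0,.066,.15)),"og",wproj(w,w,L(.02,0,.15)),"tray",wproj(w,w,L(0,.145,.043)))
E
```

```text
48.4083 [-0.21363296 -0.3606921  -0.13060503]
ig pred (np.float64(225.2656380607229), np.float64(143.3832363933553)) og pred (np.float64(257.0740119275827), np.float64(148.04791175301455))
ig (np.float64(348.58747426389783), np.float64(168.5121299368039)) og (np.float64(364.6463592554636), np.float64(226.30827645032662)) tray (np.float64(342.3255843087625), np.float64(97.59501999831386))
```

View pics/w12.png

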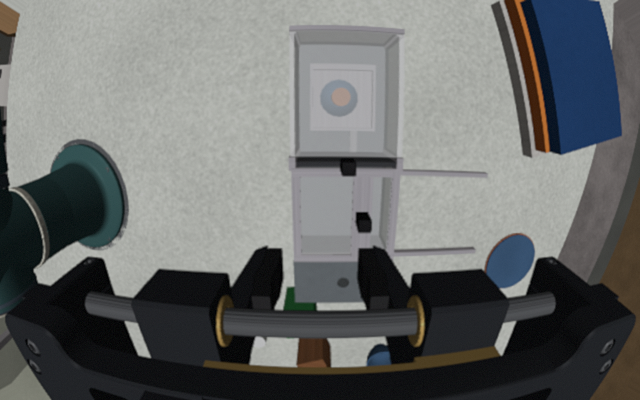

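View pics/side4c.png

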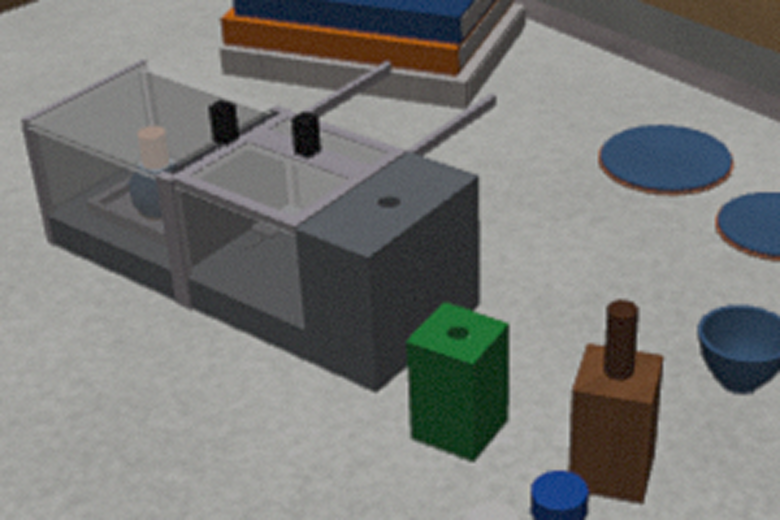

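Tray centre is seen at (342,97) against a predicted (342,98) for 145 mm of travel. The vase is upright, both grips sit where shut doors put them, and the pin is upright in the brown block. Handing in.

```bash
python3 - <<'E'
from cell import manip, order
order.close_job();print(manip.state()["clock"])
E
```

```text
the job is handed in; nothing more can be done
the job is handed in; nothing more can be done
```

The vase is in the drying box, upright on the tray, with both doors shut and the pin back in the brown block. I handed the job in at about 48 s of the 72 s allowed.

I put the vase on the lock tray and shut the outer door to its stop. Then I lifted the inner door to its stop and pressed the catch fully down with the pin. The tray ran into the box, I put the pin back, and I pushed the inner door down to its stop.

**Last checks:**
- **Tray:** its centre shows at pixel (342,97), against (342,98) predicted for 145 mm of travel.
- **Outer door:** when I closed it, it stopped at the shut position (grip at lock x = 20.0 mm). In the last wrist picture its grip is about 4 pixels off the prediction. I put that down to seeing the grip's side faces, because the side view agrees to about 1 pixel.
- **Inner door:** it came down 85 mm to a firm stop.
- **Pin:** it stands upright in its block, and the robot touches nothing.
- **Other things on the desk:** I saw no contact with any of them, but I did not measure their positions again at the end.

The only disagreement in measuring was 2–3 mm in the lock's position between the top and side cameras and the wrist camera. I gave the wrist camera more weight, and the door stops and the fit of the pin in the hole agreed with it.

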